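Hold the spread snap ring at the mixer's spindle groove

TASK

Take the snap-ring pliers by their two handles out of their stand, squeeze the handles to spread the ring that sits on the tips, and slide the spread ring, lying level, gently down over the tube mixer's spindle until it is level with the groove just above the rotor hub. Finish there while still holding the pliers squeezed, so that the ring stays spread around the groove; do not let go. Leave the tube rack, the gel bottle and the screwdriver where they are.

Things in the scene. Friction and masses are not known exactly. Their poses are not given: they have to be found in the camera images.
- pliers: Steel snap-ring pliers, loose, 0.22 kg, upright in their stand: handles up, tips down. Origin: in the ring's plane (half its thickness) straight below the pivot, 18 mm above the bench in the stand. z up along the pliers, y across the handles, x towards the ring. Pivot and dark rest plate (32 x 70 x 6 mm in x, y, z) at z = 60 mm. Tips and jaws stay within 4 mm of the plane x = 0.
- handles (a point): Middle between the two black rubber handle grips, at (0, 0, 120) mm on the pliers: grip here, closing along y. Grips are 18 mm wide in x, from z = 96 to 148 mm on the pliers; here 57 mm over their outer faces when free, 41 mm when squeezed to the stop (faces then parallel).
- ring_center (a point): Centre of the spread ring's opening, at half thickness, at (24, 0, 0) mm on the pliers; axes as the pliers. The dark steel C-ring, 3 mm thick, lies in the pliers' x-y plane, held captive by its ears on the two tips. Fully spread it is round, 35 mm inside, 43 mm outside; free it is 27 mm wide inside and will not pass over the spindle.
- spread (a joint): Angle of the pliers' left lever (right one the same): 0 free, 0.133 rad at the built-in stop, ring fully spread. A spring holds the handles apart: 5 N on each handle starts to move them, 12 N reaches the stop, so a grip of 20 N or more spreads the ring fully and cannot over-spread it.
- groove (a point): On the axis of the mixer's upright spindle, half way up the groove, 78.5 mm above the bench; z up. The groove is 24 mm in diameter, 75 to 82 mm above the bench; its lower edge is the flat top of the rotor hub (52 mm diameter). A ring lying on the hub has its centre 2 mm below this point, still level with the groove.
- spindle_top (a point): Centre of the spindle's top end, 108 mm above the bench. Steel spindle 30 mm in diameter from 82 to 100 mm above the bench, then tapering to 18 mm at the top. It stands on a round white tube mixer fixed to the bench, 156 mm in diameter, whose rotor carries capped tubes 54 mm from the axis, up to 84 mm above the bench.
- stand: The pliers' stand, fixed: white foot plate 75 x 84 x 8 mm and two grey cheeks (44 mm in x, 12 mm thick, 50 mm apart inside, tops 75 mm above the bench) carrying the ends of the rest plate between lips 5 mm high. Origin on the bench midway between the cheeks; axes as the pliers. The pliers lift straight up out of it.
- tube_rack: White rack of capped tubes, 75 x 150 x 72 mm, loose, a bystander. Origin under its centre.
- gel_bottle: White plastic bottle, 56 mm diameter, 130 mm tall, loose, a bystander. Origin under its centre.
- screwdriver: Screwdriver, 170 mm long, lying on the bench, a bystander. Origin under its middle, x towards the tip.

How it is judged:
On the way, in this order (a step that is already met when the one before it is completed fails the run):
1. the pliers are lifted clear of the stand, held by the fingers (contact force between the fingers and pliers above 4 N and height (world z) of ring_center above 0.11 m), for 0.1 s.
2. the spread ring encircles the spindle above the groove (contact force between the fingers and pliers above 4 N and value of joint spread above 0.105 rad and horizontal distance between ring_center and groove below 0.005 m and z of ring_center in the frame of groove between 0.005 and 0.027 m), for 0.04 s.
At the end, for the whole second after the job is handed in: The fingers still hold the pliers (more than 4 N), squeezed so that the spread joint is above 0.105 rad; the ring's centre is within 5 mm of the spindle's axis and within 3.2 mm of the groove's mid height, the pliers stand within 0.12 rad of upright and are at rest, clear of the stand (contact force between the fingers and pliers above 4 N and value of joint spread above 0.105 rad and horizontal distance between ring_center and groove below 0.005 m and z of ring_center in the frame of groove between -0.0032 and 0.0032 m and angle between the z axis of pliers and the z axis of groove, either way round below 0.12 rad and linear speed of pliers below 0.02 m/s and contact force between pliers and stand below 0.1 N); the arm keeps its last pose, push and grip.
It fails at once if the ring or pliers are rammed onto the mixer (over 40 N) (contact force between pliers and mixer above 40 N).
It fails at once if a bystander is disturbed (moved over 20 mm) (distance of any of tube_rack, gel_bottle, screwdriver from where it was at the start of the episode above 0.02 m).
It also fails if it takes over 45 s, if anything falls off the work surface, if the arm or the gripper's body presses on something with over 40 N, if the wrist force passes 120 N, or if a joint passes its speed limit or range.

ROBOT

A 6-joint arm with a two-finger parallel gripper is mounted at the origin on the work surface. World frame = base frame: x ahead of the robot, y to its left, z up, the work surface at z = 0. Lengths are in m, angles in rad, forces in N, time in s.
With the tool pointing down it reaches from about 0.375 to 0.975 m from the base axis. Payload 3.8 kg.
Tool frame: the origin (TCP) lies at the very end of the fingers, on their centre line; the grasp point (between the pads) lies bot.grip_point_offset behind it (bot.grip_point_offset is the distance from the TCP to the grasp point, in m); z points along the fingers, y is the line along which they close (so a half turn about z gives the same grasp; the last joint's range is limited). The gripper opens to 85 mm and grips with 20 to 120 N. Pads are 22 mm wide; open, the fingers measure 114 mm over their backs; the gripper's body (76 mm by 85 mm) begins 54 mm behind the grasp point. The pads swing forward as they close: fully open they stand 13 mm farther back than shut.
Start: joints at [-1.25, 0.264, 1.604, -0, 1.274, -0.037], TCP at [0.236, -0.632, 0.231] pointing down, gripper open.
Joint ranges: [-2.63, 2.63], [-0.94, 2.18], [0.31, 2.57], [-1.31, 4.45], [0, 2.66], [-2.55, 2.55]. Speed limits (rad/s): [2.57, 2.57, 3.14, 3.14, 3.14, 3.14].

INTERFACE

Orientations are given as a rotation vector (axis times angle).
In Python, from workcell import bot, vision gives the robot as it stands.
- The arm moves only by the tool play_rows, never from a script. Its argument "rows" is a list of rows, each an object of numbers: "dx", "dy", "dz": the shift along the tool's x, y, z as a fraction of full scale; "roll": the turn about the tool's z as a fraction of full scale; "fingers": the closure, from 0 (fully open) to 1 (shut). In form: [{"dx": .., "dy": .., "dz": .., "roll": .., "fingers": ..}, ...]. A call has 1 to 20 rows; each row shifts and turns the commanded pose from where the row before left it, along the tool's axes as they then stand; what a row does not reach is not made up. Full scale, the value 1, is 0.04 m for a shift and 4 degrees for a turn. A row lasts 1/12 s, in which the tool goes at most 41.7 mm and 7.16 degrees, less where a joint would pass 70% of its speed; a pose out of reach is approached as far as the arm can. A call with a number of a shift or a turn outside -1 to 1 is refused whole. A call with a gripper value outside its range is refused whole. The fingers move at their own pace and stop on an object; "grip_force" is the grip in N (left out, the last holds). Time passes only in rows, so rows that do not move let the fingers close. It gives the time, the measured TCP pose, the force and the opening at its end, in the units of the state.
- bot.read_state(): the state, without advancing time (a new reading comes with each control period).
- vision.read_camera(name): name is "scene" or "top" or "wrist"; returns a dict with "pixels" (480x640x3 uint8, red, green, blue), "depth" (480x640 float32, m along the optical axis (not along the pixel's ray), 0 where there is no reading), "fx", "fy", "cx", "cy" (pixels), "distortion" ([k1, k2, p1, p2, k3] as OpenCV has them; the pictures are not rectified), "R" (3x3) and "t" (3): a world point X has camera coordinates R X + t. Camera axes: x right, y down, z forward; pixel columns grow to the right and rows downward; lengths in m; the calibration is good to about 2 mm. A picture is of the moment at which its call begins.
- bot.finish_job(): hands the job in, once; it reports no verdict.
The state is a dict: "time": time; "q": joint angles; "joint_vel": joint speeds; "joint_torque": joint torques, N m; "tool_pos": TCP position; "tcp_rot": TCP orientation; "wrist_force": force on the tool from outside, world axes, zero at the start; "torque": the same for the moment, N m; "width": opening from 0.0 (shut) to 1.0 (fully open).
Only numpy, scipy, OpenCV 4.12 (cv2) and the standard library are available. Lean on these libraries where they do the work, as an engineer would, in place of code of your own. Each camera call takes 0.05 s, during which the arm holds its last target. There are 200 camera calls.

## Working session

There is one attempt and no reset: what is moved stays moved. The work goes in short steps, Python scripts to look and compute and a tool call to move; the robot and the scene stay as the last step left them, time stands still between calls to the robot, and variables do not carry over. Pictures are saved under pics/ and viewed, on a budget of 10 in all, crops included, one or two more only if the job needs it, and the job is handed in when it is done.

Besides the shell and the picture viewer there is one more tool, called after "Emit:" as name(argument=value, ...), one argument or row to a line, values as JSON. play_rows: Moves the arm, as the interface text tells. Its arguments: {"type":"object","properties":{"rows":{"type":"array","items":{"type":"object","properties":{"dx":{"type":"number","minimum":-1,"maximum":1},"dy":{"type":"number","minimum":-1,"maximum":1},"dz":{"type":"number","minimum":-1,"maximum":1},"roll":{"type":"number","minimum":-1,"maximum":1},"fingers":{"type":"number"}}}},"grip_force":{"type":"number"}},"required":["rows"]}

```bash
mkdir -p pics; ls
cat > h.py <<'E'
import numpy as np, cv2
from workcell import bot, vision
def cam(n):
    c=vision.read_camera(n); c['K']=np.array([[c['fx'],0,c['cx']],[0,c['fy'],c['cy']],[0,0,1]]);c['D']=np.array(c['distortion'],float)
    c['R']=np.array(c['R']);c['t']=np.array(c['t']);return c
def world(c,uv,depth=None,z=None):
    uv=np.asarray(uv,float).reshape(-1,1,2)
    n=cv2.undistortPoints(uv,c['K'],c['D']).reshape(-1,2); r=np.c_[n,np.ones(len(n))]
    if depth is not None: return (r*np.asarray(depth).reshape(-1,1)-c['t'])@c['R']
    o=-c['R'].T@c['t']; d=r@c['R']; return o+d*((z-o[2])/d[:,2])[:,None]
def cloud(c):
    v,u=np.nonzero(c['depth']>0); return world(c,np.c_[u,v],c['depth'][v,u]),u,v
def save(c,n,roi=None,s=1):
    im=c['pixels'][:,:,::-1]
    if roi: im=im[roi[1]:roi[3],roi[0]:roi[2]]
    cv2.imwrite('pics/'+n,cv2.resize(im,None,fx=s,fy=s))
E
python3 - <<'E'
from h import *
print(bot.read_state(), bot.grip_point_offset)
for n in('scene','top'):
    c=cam(n); save(c,n+'1.png'); print(n,-c['R'].T@c['t'],c['R'][2],c['fx'])
E
```

```text
pics
{'time': 0.0, 'q': array([-1.24989777e+00,  2.64771205e-01,  1.60539257e+00,  1.76400065e-05,
        1.27373682e+00, -3.68972166e-02]), 'joint_vel': array([ 1.56286495e-06, -8.34959636e-05, -1.81557196e-03,  6.49927803e-04,
       -2.34986501e-03,  4.20689670e-05]), 'joint_torque': array([ 1.35591985e-03, -5.15116167e+01, -3.67305493e+01,  1.58924595e-04,
        1.29567058e-02,  2.46363902e-05]), 'tool_pos': array([ 0.23615976, -0.6315354 ,  0.22993987]), 'tcp_rot': array([-3.08920493e+00, -5.58616203e-01,  4.86494045e-04]), 'wrist_force': array([ 0.07232514,  0.95113593, -0.03560241]), 'torque': array([0.02485488, 0.01205162, 0.0774256 ]), 'width': 1.001574089177399} 0.0187
scene [ 1.01756125 -0.22707913  0.58735795] [-0.6159882   0.35479465 -0.70333441] 483.42104957536316
top [0.47888565 0.03731269 0.78147767] [ 0.17586904 -0.03043899 -0.98394286] 457.9979192681789
```

View pics/scene1.png

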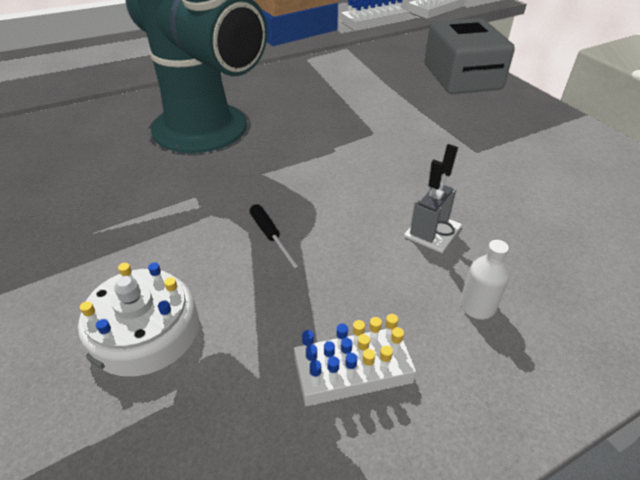

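View pics/top1.png

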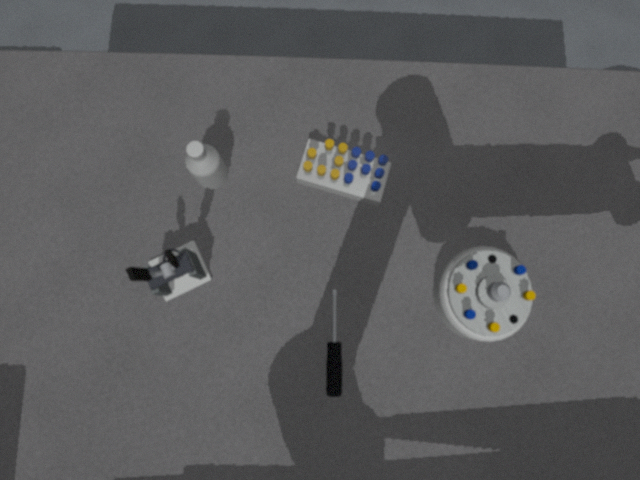

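The pliers stand at about (437,195) in scene and (165,272) in top. The mixer is at (127,300) and (490,292). The ring shows at (445,230) in scene, on the side towards the bottle.

Run:
```python
from h import *
for n,rm,rp in(('scene',(60,240,215,385),(395,140,475,255)),('top',(425,235,550,350),(115,230,225,310))):
    c=cam(n); P,u,v=cloud(c)
    g=c['pixels'][v,u].astype(int)
    inn=lambda r:(u>r[0])&(u<r[2])&(v>r[1])&(v<r[3])
    m=inn(rm)
    s=m&(P[:,2]>0.092)&(g.max(1)-g.min(1)<40); print(n,'spindle',s.sum(),P[s].mean(0),P[s].min(0),P[s].max(0))
    # mixer outline circle from cloud z 0.02..0.07
    b=m&(P[:,2]>0.03)&(P[:,2]<0.2); (cx,cy),r=cv2.minEnclosingCircle(P[b][:,:2].astype(np.float32)); print(' mixer enc',cx,cy,r)
    h=inn(rp)&(P[:,2]>0.118)&(g.max(1)<60); 
    print(' handles',h.sum(),P[h].mean(0),P[h].max(0)); 
    if h.sum()>20:
        _,l,ce=cv2.kmeans(P[h].astype(np.float32),2,None,(3,50,1e-4),5,0); print(ce, [np.sum(l==i) for i in(0,1)],np.arctan2(*(ce[1]-ce[0])[[1,0]]))
    f=inn(rp)&(abs(P[:,2]-0.008)<0.006)&(g.min(1)>110)
    if f.sum()>20: print(' foot',f.sum(),cv2.minAreaRect(P[f][:,:2].astype(np.float32)*1000))
    k=inn(rp)&(abs(P[:,2]-0.077)<0.006)
    if k.sum()>5: print(' cheektop',k.sum(),cv2.minAreaRect(P[k][:,:2].astype(np.float32)*1000))
    save(c,n+'_z.png',(rp[0]-10,rp[1]-10,rp[2]+10,rp[3]+10),5)
a=cv2.imread('pics/scene_z.png');b=cv2.imread('pics/top_z.png');H=600
cv2.imwrite('pics/z.png',cv2.resize(np.hstack([cv2.resize(i,(int(i.shape[1]*H/i.shape[0]),H)) for i in(a,b)]),(800,360)))
```

```text
scene spindle 423 [ 0.52216579 -0.25293448  0.10232606] [ 0.50546692 -0.26839937  0.09205162] [ 0.53287445 -0.23786489  0.10907844]
 mixer enc 0.518358051776886 -0.2529713213443756 0.0777100920677185
 handles 540 [0.54196646 0.24751987 0.1424511 ] [0.56170522 0.27713002 0.16382692]
[[0.55330414 0.22554225 0.14268969]
 [0.5302009  0.27032694 0.14220348]] [np.int64(275), np.int64(265)] 2.047062
 foot 633 ((473.8340759277344, 318.9747314453125), (144.35061645507812, 327.6556091308594), 51.14670181274414)
 cheektop 526 ((538.8233642578125, 248.6438446044922), (45.64814376831055, 76.41410827636719), 27.372495651245117)
top spindle 338 [ 0.51359921 -0.2485537   0.10441445] [ 0.50041489 -0.26627437  0.09206924] [ 0.52783716 -0.23609911  0.11116195]
 mixer enc 0.5145987272262573 -0.25079041719436646 0.07820768654346466
 handles 400 [0.53325361 0.25613175 0.14880555] [0.55933267 0.28190981 0.16632995]
[[0.5260354  0.270951   0.1464748 ]
 [0.5480759  0.22570156 0.15359148]] [np.int64(269), np.int64(131)] -1.1175312
 foot 758 ((543.1556396484375, 254.9906005859375), (75.53327178955078, 85.93323516845703), 27.4808292388916)
 cheektop 754 ((536.9439697265625, 250.23915100097656), (44.62615203857422, 73.45428466796875), 27.773645401000977)
```

View pics/z.png

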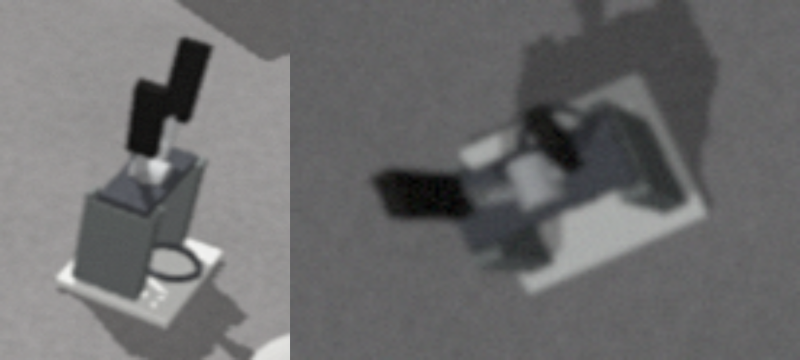

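Emit:
play_rows(
  rows=[
    {"roll": -0.875,"fingers": 0},
    {"roll": -0.875},
    {},
  ],
)

```text
validation failed for argument at $.ro...
```

```bash
cat >> h.py <<'E'
from scipy.spatial.transform import Rotation as Ro
def go(target,yaw=None):
    s=bot.read_state(); R=Ro.from_rotvec(s['tcp_rot']).as_matrix()
    print('tcp',s['tool_pos'].round(4),'yaw',np.degrees(np.arctan2(R[1,0],R[0,0])).round(2),'zax',R[:,2].round(4),'F',np.round(s['wrist_force'],1),'w',round(s['width'],3),'t',s['time'])
    print('units',(R.T@(np.array(target)-s['tool_pos'])/0.04).round(3))
E
python3 - <<'E'
from h import *
c=cam('wrist'); s=bot.read_state(); R=Ro.from_rotvec(s['tcp_rot']).as_matrix()
print('cam in tool',R.T@(-c['R'].T@c['t']-s['tool_pos']), 'axes',(R.T@c['R'].T).round(3),c['fx'])
go([0.516,-0.252,0.30]); go([.538,.249,.23])
E
```

```text
cam in tool [ 7.55039861e-02 -2.62116937e-05 -1.42360737e-01] axes [[ 0.    -0.957 -0.289]
 [ 1.     0.    -0.001]
 [ 0.001 -0.289  0.957]] 363.47698323651576
tcp [ 0.2363 -0.6319  0.2306] yaw 20.5 zax [-3.e-04  1.e-03 -1.e+00] F [ 0.6 -0.6 -0.1] w 1.0 t 0.25
units [ 9.877 -6.449 -1.727]
tcp [ 0.2363 -0.6319  0.2306] yaw 20.5 zax [-3.e-04  1.e-03 -1.e+00] F [ 0.6 -0.6 -0.1] w 1.0 t 0.25
units [ 14.779 -17.987   0.035]
```

Emit:
play_rows(
  rows=[
    {"dx": 0,"dy": 0,"dz": 0,"roll": -0.875,"fingers": 0},
    {"dx": 0,"dy": 0,"dz": 0,"roll": -0.875,"fingers": 0},
    {"dx": 0,"dy": 0,"dz": 0,"roll": 0,"fingers": 0},
  ],
)

```text
time: 0.5
tool_pos: [0.2364, -0.6321, 0.2311]
tcp_rot: [-3.051, -0.749, 0.0]
wrist_force: [-0.2, 0.2, 1.1]
width: 1.003
```

Run:
```python
from h import *
go([0.516,-0.252,0.28])
```

```text
tcp [ 0.2364 -0.6321  0.2311] yaw 27.58 zax [-1.e-04  4.e-04 -1.e+00] F [-0.2  0.2  1.1] w 1.003 t 0.5
units [10.597 -5.187 -1.221]
```

Emit:
play_rows(
  rows=[
    {"dx": 0.3,"dy": -0.15,"dz": -0.1,"roll": 0,"fingers": 0},
    {"dx": 0.6,"dy": -0.3,"dz": -0.1,"roll": 0,"fingers": 0},
    {"dx": 0.8,"dy": -0.4,"dz": -0.1,"roll": 0,"fingers": 0},
    {"dx": 0.8,"dy": -0.4,"dz": -0.1,"roll": 0,"fingers": 0},
    {"dx": 0.8,"dy": -0.4,"dz": -0.1,"roll": 0,"fingers": 0},
    {"dx": 0.8,"dy": -0.4,"dz": -0.1,"roll": 0,"fingers": 0},
    {"dx": 0.8,"dy": -0.4,"dz": -0.1,"roll": 0,"fingers": 0},
    {"dx": 0.8,"dy": -0.4,"dz": -0.1,"roll": 0,"fingers": 0},
    {"dx": 0.8,"dy": -0.4,"dz": -0.1,"roll": 0,"fingers": 0},
    {"dx": 0.8,"dy": -0.4,"dz": -0.1,"roll": 0,"fingers": 0},
    {"dx": 0.8,"dy": -0.4,"dz": -0.1,"roll": 0,"fingers": 0},
    {"dx": 0.8,"dy": -0.4,"dz": -0.1,"roll": 0,"fingers": 0},
    {"dx": 0.8,"dy": -0.4,"dz": 0,"roll": 0,"fingers": 0},
    {"dx": 0.6,"dy": -0.24,"dz": 0,"roll": 0,"fingers": 0},
    {"dx": 0.3,"dy": -0.1,"dz": 0,"roll": 0,"fingers": 0},
    {"dx": 0,"dy": 0,"dz": 0,"roll": 0,"fingers": 0},
    {"dx": 0,"dy": 0,"dz": 0,"roll": 0,"fingers": 0},
    {"dx": 0,"dy": 0,"dz": 0,"roll": 0,"fingers": 0},
  ],
)

```text
time: 2.0
tool_pos: [0.516, -0.2528, 0.2792]
tcp_rot: [3.052, 0.746, -0.001]
wrist_force: [-0.6, -0.7, 0.0]
width: 0.998
```

Run:
```python
from h import *
go([.538,.249,.26])
c=cam('wrist'); save(c,'w1.png'); P,u,v=cloud(c); g=c['pixels'][v,u].astype(int)
d=np.hypot(P[:,0]-.516,P[:,1]+.252); s=(P[:,2]>0.086)&(d<.025)
print(s.sum(),P[s].mean(0),P[s][:,2].max())
for z0,z1 in((.104,.112),(.07,.08)):
    t=(abs(P[:,2]-(z0+z1)/2)<(z1-z0)/2)&(d<.04); print(z0,t.sum(),P[t].mean(0) if t.sum() else 0,cv2.minEnclosingCircle(P[t][:,:2].astype(np.float32)) if t.sum() else 0)
```

```text
tcp [ 0.516  -0.2528  0.2792] yaw 27.46 zax [-7.e-04 -4.e-04 -1.e+00] F [-0.6 -0.7  0. ] w 0.998 t 2.0
units [  6.273 -10.878   0.475]
11508 [ 0.5269921  -0.24661251  0.34251724] 0.37777756540986684
0.104 517 [ 0.51726307 -0.25090036  0.1070916 ] ((0.5172658562660217, -0.251290500164032), 0.012597175315022469)
0.07 1233 [ 0.52083298 -0.24932707  0.07487296] ((0.5167447328567505, -0.25130513310432434), 0.02599935792386532)
```

View pics/w1.png

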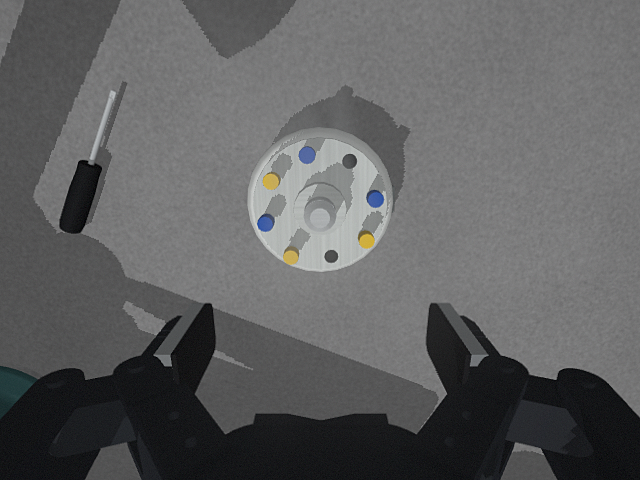

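The wrist view shows the mixer centred at (320,200), with the spindle top at (319,213) and the hub circle 26.0 mm in radius, as it should be. That puts the axis near (0.517, -0.2515). Next I move above the pliers.

Emit:
play_rows(
  rows=[
    {"dx": 0.2,"dy": -0.38,"dz": 0,"roll": 0,"fingers": 0},
    {"dx": 0.4,"dy": -0.7,"dz": 0,"roll": 0,"fingers": 0},
    {"dx": 0.5,"dy": -0.85,"dz": 0,"roll": 0,"fingers": 0},
    {"dx": 0.5,"dy": -0.85,"dz": 0,"roll": 0,"fingers": 0},
    {"dx": 0.5,"dy": -0.85,"dz": 0,"roll": 0,"fingers": 0},
    {"dx": 0.5,"dy": -0.85,"dz": 0,"roll": 0,"fingers": 0},
    {"dx": 0.5,"dy": -0.85,"dz": 0,"roll": 0,"fingers": 0},
    {"dx": 0.5,"dy": -0.85,"dz": 0,"roll": 0,"fingers": 0},
    {"dx": 0.5,"dy": -0.85,"dz": 0,"roll": 0,"fingers": 0},
    {"dx": 0.5,"dy": -0.85,"dz": 0.1,"roll": 0,"fingers": 0},
    {"dx": 0.5,"dy": -0.85,"dz": 0.1,"roll": 0,"fingers": 0},
    {"dx": 0.5,"dy": -0.85,"dz": 0.1,"roll": 0,"fingers": 0},
    {"dx": 0.4,"dy": -0.8,"dz": 0.1,"roll": 0,"fingers": 0},
    {"dx": 0.2,"dy": -0.5,"dz": 0.1,"roll": 0,"fingers": 0},
    {"dx": 0.07,"dy": 0,"dz": 0,"roll": 0,"fingers": 0},
    {"dx": 0,"dy": 0,"dz": 0,"roll": 0,"fingers": 0},
    {"dx": 0,"dy": 0,"dz": 0,"roll": 0,"fingers": 0},
    {"dx": 0,"dy": 0,"dz": 0,"roll": 0,"fingers": 0},
  ],
)

```text
time: 3.55
tool_pos: [0.5386, 0.2477, 0.2596]
tcp_rot: [3.052, 0.743, 0.0]
wrist_force: [-0.3, -0.4, -0.4]
width: 1.0
```

Run:
```python
from h import *
go([.538,.249,.12])
c=cam('wrist'); save(c,'w2.png'); P,u,v=cloud(c); g=c['pixels'][v,u].astype(int)
d=np.hypot(P[:,0]-.538,P[:,1]-.25)
h=(d<.06)&(P[:,2]>.15)&(P[:,2]<.172)&(g.max(1)<90)
_,l,ce=cv2.kmeans(P[h].astype(np.float32),2,None,(3,50,1e-4),5,0); print('handles',ce,ce.mean(0),np.degrees(np.arctan2(*(ce[1]-ce[0])[[1,0]])))
for i in(0,1): print(cv2.minAreaRect(P[h][l.ravel()==i][:,:2].astype(np.float32)*1000),P[h][l.ravel()==i][:,2].max())
k=(d<.06)&(abs(P[:,2]-.079)<.006); print('plate',k.sum(),cv2.minAreaRect(P[k][:,:2].astype(np.float32)*1000))
f=(d<.07)&(abs(P[:,2]-.008)<.004); print('foot',f.sum(),cv2.minAreaRect(P[f][:,:2].astype(np.float32)*1000))
r=(d<.07)&(abs(P[:,2]-.0195)<.005)&(g.max(1)<90); print('ring',r.sum(),P[r].mean(0) if r.any() else 0, cv2.minEnclosingCircle(P[r][:,:2].astype(np.float32)))
```

```text
tcp [0.5386 0.2477 0.2596] yaw 27.37 zax [ 3.e-04 -5.e-04 -1.e+00] F [-0.3 -0.4 -0.4] w 1.0 t 3.55
units [ 0.    -0.037  3.489]
handles [[0.5533202  0.22872873 0.16070971]
 [0.52920425 0.27646542 0.16068703]] [0.54126227 0.25259706 0.16069837] 116.80234
((552.5756225585938, 227.9945831298828), (17.895606994628906, 9.588244438171387), 27.6269474029541) 0.1647180177105142
((528.1472778320312, 276.19781494140625), (17.693225860595703, 9.511007308959961), 26.01682472229004) 0.1646572065423591
plate 1731 ((542.3221435546875, 252.9232177734375), (37.73457336425781, 74.03028869628906), 27.404958724975586)
foot 2122 ((561.8554077148438, 263.1868591308594), (39.86423110961914, 83.8044204711914), 27.406579971313477)
ring 257 [0.5641545  0.26445691 0.01930766] ((0.5589627027511597, 0.2615702748298645), 0.035856667906045914)
```

View pics/w2.png

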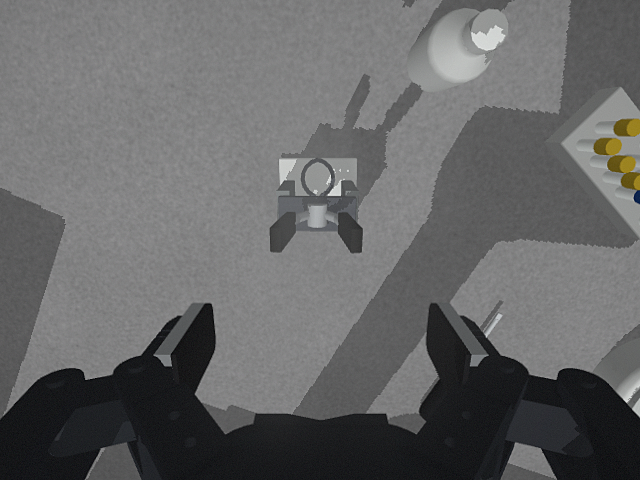

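The wrist view shows the pliers at (317,215) with the handle tops at (283,235) and (350,235). The ring is at (317,177), on the tool's +x side. Next I go down around the handles.

Emit:
play_rows(
  rows=[
    {"dx": 0.08,"dy": -0.08,"dz": 0.2,"roll": 0,"fingers": 0},
    {"dx": 0,"dy": 0,"dz": 0.4,"roll": 0,"fingers": 0},
    {"dx": 0,"dy": 0,"dz": 0.4,"roll": 0,"fingers": 0},
    {"dx": 0,"dy": 0,"dz": 0.4,"roll": 0,"fingers": 0},
    {"dx": 0,"dy": 0,"dz": 0.4,"roll": 0,"fingers": 0},
    {"dx": 0,"dy": 0,"dz": 0.4,"roll": 0,"fingers": 0},
    {"dx": 0,"dy": 0,"dz": 0.4,"roll": 0,"fingers": 0},
    {"dx": 0,"dy": 0,"dz": 0.4,"roll": 0,"fingers": 0},
    {"dx": 0,"dy": 0,"dz": 0.3,"roll": 0,"fingers": 0},
    {"dx": 0,"dy": 0,"dz": 0.2,"roll": 0,"fingers": 0},
    {"dx": 0,"dy": 0,"dz": 0.04,"roll": 0,"fingers": 0},
    {"dx": 0,"dy": 0,"dz": 0,"roll": 0,"fingers": 0},
    {"dx": 0,"dy": 0,"dz": 0,"roll": 0,"fingers": 0},
  ],
)

```text
time: 4.68
tool_pos: [0.5401, 0.254, 0.1184]
tcp_rot: [-3.051, -0.746, -0.002]
wrist_force: [0.5, 0.8, 0.5]
width: 0.999
```

Run:
```python
from h import *
go([.540,.252,.118])
c=cam('wrist'); save(c,'w3.png')
```

```text
tcp [0.5401 0.254  0.1184] yaw 27.49 zax [ 1.2e-03  5.0e-04 -1.0e+00] F [0.5 0.8 0.5] w 0.999 t 4.6833
units [-0.026  0.043  0.011]
```

View pics/w3.png

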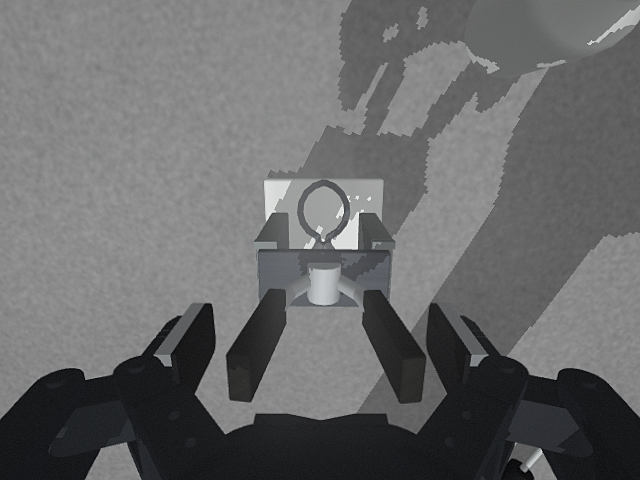

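The handles, at columns 230 to 423, sit about 5 px right of the finger centre at 321. This agrees with the 1.7 mm offset in y, so I correct it and close.

Emit:
play_rows(
  rows=[
    {"dx": -0.02,"dy": 0.04,"dz": 0,"roll": 0,"fingers": 0},
    {"dx": 0,"dy": 0,"dz": 0,"roll": 0,"fingers": 0},
    {"dx": 0,"dy": 0,"dz": 0,"roll": 0,"fingers": 0.2},
    {"dx": 0,"dy": 0,"dz": 0,"roll": 0,"fingers": 0.3},
    {"dx": 0,"dy": 0,"dz": 0,"roll": 0,"fingers": 0.4},
    {"dx": 0,"dy": 0,"dz": 0,"roll": 0,"fingers": 0.5},
    {"dx": 0,"dy": 0,"dz": 0,"roll": 0,"fingers": 0.6},
    {"dx": 0,"dy": 0,"dz": 0,"roll": 0,"fingers": 0.8},
    {"dx": 0,"dy": 0,"dz": 0,"roll": 0,"fingers": 1},
    {"dx": 0,"dy": 0,"dz": 0,"roll": 0,"fingers": 1},
    {"dx": 0,"dy": 0,"dz": 0,"roll": 0,"fingers": 1},
    {"dx": 0,"dy": 0,"dz": 0,"roll": 0,"fingers": 1},
    {"dx": 0,"dy": 0,"dz": 0,"roll": 0,"fingers": 1},
  ],
  grip_force=45,
)

```text
time: 5.82
tool_pos: [0.5415, 0.2529, 0.1214]
tcp_rot: [-3.051, -0.747, -0.008]
wrist_force: [-2.2, -1.7, 12.8]
width: 0.458
```

Run:
```python
from h import *
s=bot.read_state(); print(s['width']*85)
go([.540,.252,.24])
c=cam('wrist'); save(c,'w4.png')
```

```text
38.900423083360565
tcp [0.5415 0.2529 0.1214] yaw 27.51 zax [ 0.0046  0.0018 -1.    ] F [-2.2 -1.7 12.8] w 0.458 t 5.8167
units [-0.029  0.003 -2.965]
```

View pics/w4.png

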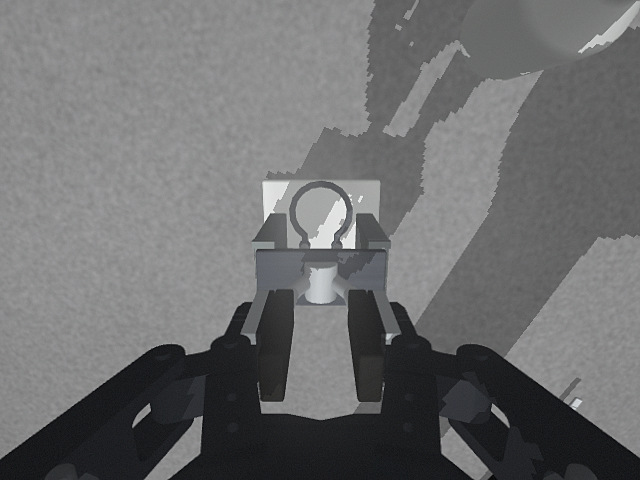

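The handles are squeezed parallel and the ring at (320,213) has opened to a round shape. Lifting.

Emit:
play_rows(
  rows=[
    {"dx": 0,"dy": 0,"dz": -0.1,"roll": 0,"fingers": 1},
    {"dx": 0,"dy": 0,"dz": -0.2,"roll": 0,"fingers": 1},
    {"dx": 0,"dy": 0,"dz": -0.3,"roll": 0,"fingers": 1},
    {"dx": 0,"dy": 0,"dz": -0.4,"roll": 0,"fingers": 1},
    {"dx": 0,"dy": 0,"dz": -0.4,"roll": 0,"fingers": 1},
    {"dx": 0,"dy": 0,"dz": -0.4,"roll": 0,"fingers": 1},
    {"dx": 0,"dy": 0,"dz": -0.4,"roll": 0,"fingers": 1},
    {"dx": 0,"dy": 0,"dz": -0.4,"roll": 0,"fingers": 1},
    {"dx": 0,"dy": 0,"dz": -0.4,"roll": 0,"fingers": 1},
    {"dx": 0,"dy": 0,"dz": -0.3,"roll": 0,"fingers": 1},
    {"dx": 0,"dy": 0,"dz": -0.2,"roll": 0,"fingers": 1},
    {"dx": 0,"dy": 0,"dz": 0,"roll": 0,"fingers": 1},
    {"dx": 0,"dy": 0,"dz": 0,"roll": 0,"fingers": 1},
    {"dx": 0,"dy": 0,"dz": 0,"roll": 0,"fingers": 1},
  ],
)

```text
time: 7.03
tool_pos: [0.5389, 0.2518, 0.2565]
tcp_rot: [3.051, 0.747, -0.003]
wrist_force: [0.8, -0.4, -2.4]
width: 0.46
```

```bash
cat >> h.py <<'E'
def ring(name):
    c=cam(name); s=bot.read_state(); R=Ro.from_rotvec(s['tcp_rot']).as_matrix()
    P,u,v=cloud(c); T=(P-s['tool_pos'])@R   # tool frame: ring expected at x .024, z ~.101
    m=(abs(T[:,0]-.024)<.03)&(abs(T[:,1])<.03)&(abs(T[:,2]-.101)<.012)
    return c,T,P,m,u,v
E
python3 - <<'E'
from h import *
c,T,P,m,u,v=ring('wrist'); print(m.sum(),np.histogram(T[m][:,2],12))
f=T[m&(T[:,0]>.012)]; f=f[abs(f[:,2]-np.median(f[:,2]))<.004]
pl=np.linalg.lstsq(np.c_[f[:,:2],np.ones(len(f))],f[:,2],rcond=None)[0]; print('plane slope',pl)
A=np.c_[2*f[:,:2],np.ones(len(f))]; s=np.linalg.lstsq(A,(f[:,:2]**2).sum(1),rcond=None)[0]; print('circ tool',s[:2],np.sqrt(s[2]+s[0]**2+s[1]**2), 'z',np.median(f[:,2]),len(f),'outer',cv2.minEnclosingCircle(f[:,:2].astype(np.float32)))
go([.517,-.2515,.26]); print(bot.read_state()['width']*85)
save(c,'w5.png')
E
```

```text
1124 (array([  9,  11,   8,  10,  13,  11,   2,  38, 623, 358,  35,   6]), array([0.08930267, 0.09074421, 0.09218575, 0.0936273 , 0.09506884,
       0.09651038, 0.09795192, 0.09939347, 0.10083501, 0.10227655,
       0.10371809, 0.10515963, 0.10660118]))
plane slope [0.01495589 0.00288387 0.10172865]
circ tool [0.02186593 0.0002138 ] 0.019660859941505262 z 0.10212625313082543 738 outer ((0.021746916696429253, 0.00022260178229771554), 0.021993450820446014)
tcp [0.5387 0.2517 0.2562] yaw 27.5 zax [-0.0024 -0.001  -1.    ] F [-0.3  0.9 -3.1] w 0.458 t 7.0833
units [-6.291 10.908 -0.082]
38.89675402693169
```

View pics/w5.png

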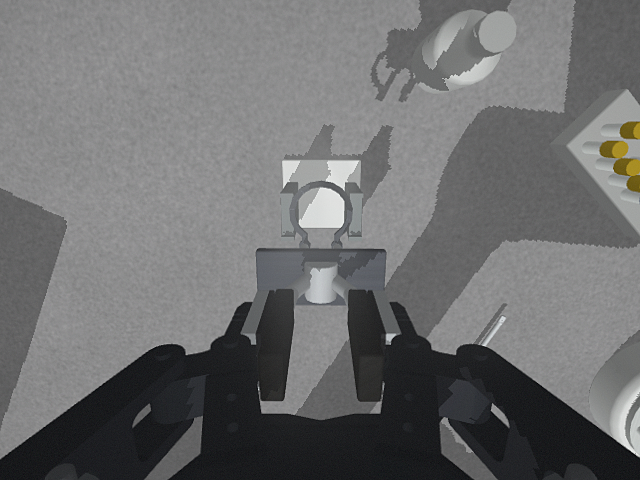

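The pliers hang clear, with the ring a round at (321,207). In the tool frame the ring sits at (21.8, 0.2, 103.5) mm and is level to 0.015 rad. Next I carry it over the spindle.

Emit:
play_rows(
  rows=[
    {"dx": -0.15,"dy": 0.24,"dz": 0,"roll": 0,"fingers": 1},
    {"dx": -0.3,"dy": 0.48,"dz": 0,"roll": 0,"fingers": 1},
    {"dx": -0.45,"dy": 0.72,"dz": 0,"roll": 0,"fingers": 1},
    {"dx": -0.5,"dy": 0.8,"dz": 0,"roll": 0,"fingers": 1},
    {"dx": -0.5,"dy": 0.8,"dz": 0,"roll": 0,"fingers": 1},
    {"dx": -0.5,"dy": 0.8,"dz": 0,"roll": 0,"fingers": 1},
    {"dx": -0.5,"dy": 0.8,"dz": 0,"roll": 0,"fingers": 1},
    {"dx": -0.5,"dy": 0.8,"dz": 0,"roll": 0,"fingers": 1},
    {"dx": -0.5,"dy": 0.8,"dz": 0,"roll": 0,"fingers": 1},
    {"dx": -0.5,"dy": 0.8,"dz": 0,"roll": 0,"fingers": 1},
    {"dx": -0.5,"dy": 0.8,"dz": 0,"roll": 0,"fingers": 1},
    {"dx": -0.5,"dy": 0.8,"dz": 0,"roll": 0,"fingers": 1},
    {"dx": -0.5,"dy": 0.8,"dz": 0,"roll": 0,"fingers": 1},
    {"dx": -0.45,"dy": 0.72,"dz": 0,"roll": 0,"fingers": 1},
    {"dx": -0.3,"dy": 0.48,"dz": 0,"roll": 0,"fingers": 1},
    {"dx": -0.18,"dy": 0.26,"dz": 0,"roll": 0,"fingers": 1},
    {"dx": 0,"dy": 0,"dz": 0,"roll": 0,"fingers": 1},
    {"dx": 0,"dy": 0,"dz": 0,"roll": 0,"fingers": 1},
    {"dx": 0,"dy": 0,"dz": 0,"roll": 0,"fingers": 1},
  ],
)

```text
time: 8.67
tool_pos: [0.4982, -0.2598, 0.2572]
tcp_rot: [-3.05, -0.747, 0.001]
wrist_force: [0.2, 0.4, -2.2]
width: 0.454
```

```bash
cat >> h.py <<'E'
def fit(pts):
    s=np.linalg.lstsq(np.c_[2*pts,np.ones(len(pts))],(pts**2).sum(1),rcond=None)[0]; return s[:2],np.sqrt(s[2]+s[0]**2+s[1]**2)
def check():
    c,T,P,m,u,v=ring('wrist'); s=bot.read_state()
    f=m&(T[:,0]>.012)&(abs(T[:,2]-.102)<.004); f&=np.hypot(T[:,0]-.0218,T[:,1])>.0165
    rc,rr=fit(T[f][:,:2]); print('ring tool',rc.round(4),rr.round(4),'z',np.median(T[f][:,2]),'world z',np.median(P[f][:,2])-.0015, f.sum())
    pl=np.linalg.lstsq(np.c_[T[f][:,:2],np.ones(f.sum())],T[f][:,2],rcond=None)[0]; print('slope',pl[:2].round(3))
    R=Ro.from_rotvec(s['tcp_rot']).as_matrix()
    h=(abs(P[:,2]-.075)<.004)&(np.hypot(P[:,0]-.517,P[:,1]+.2515)<.032)
    if h.sum()>50:
        (x,y),r=cv2.minEnclosingCircle(P[h][:,:2].astype(np.float32)); hc=(np.array([x,y,.075])-s['tool_pos'])@R; print('hub world',x,y,r,'hub-ring tool',(hc[:2]-rc).round(4),h.sum())
    t=(abs(P[:,2]-.1075)<.002)&(np.hypot(P[:,0]-.517,P[:,1]+.2515)<.0115)
    if t.sum()>20:
        (x,y),r=cv2.minEnclosingCircle(P[t][:,:2].astype(np.float32)); hc=(np.array([x,y,.108])-s['tool_pos'])@R; print('top world',x,y,r,'top-ring tool',(hc[:2]-rc).round(4),t.sum())
    return c
E
python3 - <<'E'
from h import *
go([.4976,-.2614,.2565]); c=check(); save(c,'w6.png')
E
```

```text
tcp [ 0.4982 -0.2598  0.2572] yaw 27.52 zax [-7.0e-04  1.3e-03 -1.0e+00] F [ 0.2  0.4 -2.2] w 0.454 t 8.6667
units [-0.033  0.029  0.018]
ring tool [0.0214 0.0003] 0.0197 z 0.10267220582365913 world z 0.15319867406740525 727
slope [0.013 0.001]
hub world 0.5169396996498108 -0.2516029477119446 0.026059454306960106 hub-ring tool [-0.0013  0.0015] 1217
top world 0.5169302821159363 -0.25152531266212463 0.011278992518782616 top-ring tool [-0.0013  0.0014] 514
```

View pics/w6.png

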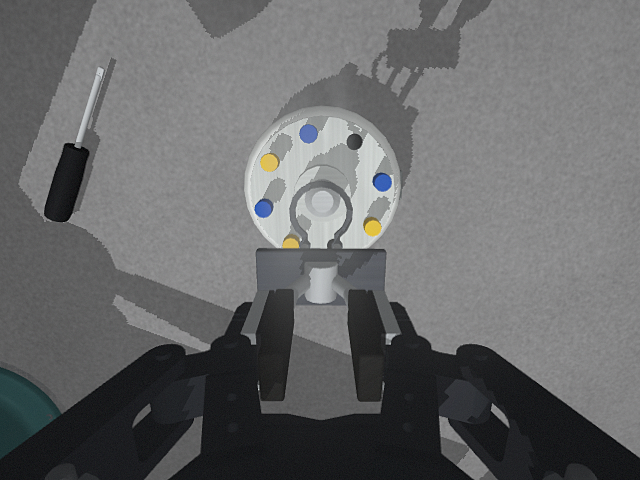

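The view shows the spindle top at (322,202) inside the ring at (321,212). Hub and spindle top agree on the shift still needed: -1.3 mm in x and +1.5 mm in y. I correct that and go down to just above the spindle.

Emit:
play_rows(
  rows=[
    {"dx": -0.033,"dy": 0.036,"dz": 0,"roll": 0,"fingers": 1},
    {"dx": 0,"dy": 0,"dz": 0.1,"roll": 0,"fingers": 1},
    {"dx": 0,"dy": 0,"dz": 0.2,"roll": 0,"fingers": 1},
    {"dx": 0,"dy": 0,"dz": 0.2,"roll": 0,"fingers": 1},
    {"dx": 0,"dy": 0,"dz": 0.2,"roll": 0,"fingers": 1},
    {"dx": 0,"dy": 0,"dz": 0.15,"roll": 0,"fingers": 1},
    {"dx": 0,"dy": 0,"dz": 0.05,"roll": 0,"fingers": 1},
    {"dx": 0,"dy": 0,"dz": 0,"roll": 0,"fingers": 1},
    {"dx": 0,"dy": 0,"dz": 0,"roll": 0,"fingers": 1},
    {"dx": 0,"dy": 0,"dz": 0,"roll": 0,"fingers": 1},
  ],
)

```text
time: 9.55
tool_pos: [0.4983, -0.263, 0.2221]
tcp_rot: [3.051, 0.746, 0.001]
wrist_force: [-0.8, 0.2, -2.5]
width: 0.458
```

Run:
```python
from h import *
go([.498,-.2614,.2572-.0747]); check(); check()
```

```text
tcp [ 0.4983 -0.263   0.2221] yaw 27.5 zax [ 7.e-04 -4.e-04 -1.e+00] F [-0.8  0.2 -2.5] w 0.458 t 9.55
units [ 0.011 -0.039  0.99 ]
ring tool [0.0217 0.0001] 0.0197 z 0.10264324725873449 world z 0.11816161197560263 731
slope [0.013 0.001]
hub world 0.5168730616569519 -0.25124484300613403 0.02589137852191925 hub-ring tool [ 0.0001 -0.0021] 1329
top world 0.5169028043746948 -0.25133901834487915 0.01137341745197773 top-ring tool [ 0.0001 -0.002 ] 655
ring tool [0.0217 0.0002] 0.0197 z 0.10249891558072105 world z 0.11830351199284825 737
slope [0.009 0.002]
hub world 0.5168113112449646 -0.25128114223480225 0.026072630658745766 hub-ring tool [-0.     -0.0022] 1330
top world 0.5170748233795166 -0.25152722001075745 0.01141633465886116 top-ring tool [ 0.0001 -0.0018] 671
```

Emit:
play_rows(
  rows=[
    {"dx": 0,"dy": -0.03,"dz": 0,"roll": 0,"fingers": 1},
    {"dx": 0,"dy": 0,"dz": 0,"roll": 0,"fingers": 1},
    {"dx": 0,"dy": 0,"dz": 0,"roll": 0,"fingers": 1},
    {"dx": 0,"dy": 0,"dz": 0,"roll": 0,"fingers": 1},
    {"dx": 0,"dy": 0,"dz": 0,"roll": 0,"fingers": 1},
    {"dx": 0,"dy": 0,"dz": 0,"roll": 0,"fingers": 1},
  ],
)

```text
time: 10.15
tool_pos: [0.4974, -0.2617, 0.2217]
tcp_rot: [3.052, 0.747, 0.0]
wrist_force: [0.5, -1.1, -3.2]
width: 0.456
```

Run:
```python
from h import *
go([.498,-.2614,.2572-.0747]); check(); check()
```

```text
tcp [ 0.4974 -0.2617  0.2217] yaw 27.5 zax [ 0. -0. -1.] F [ 0.5 -1.1 -3.2] w 0.456 t 10.15
units [0.016 0.    0.98 ]
ring tool [0.0217 0.0002] 0.0197 z 0.10240615173972079 world z 0.117765127008462 733
slope [ 0.016 -0.002]
hub world 0.5168501734733582 -0.25137844681739807 0.025925559923052788 hub-ring tool [ 0.0002 -0.0004] 1333
top world 0.517158567905426 -0.25135424733161926 0.011315329000353813 top-ring tool [ 0.0005 -0.0002] 664
ring tool [0.0217 0.0002] 0.0197 z 0.10244808952668572 world z 0.11770247161625126 734
slope [0.016 0.003]
hub world 0.5168870091438293 -0.2513941824436188 0.025985151529312134 hub-ring tool [ 0.0003 -0.0003] 1338
top world 0.5170993208885193 -0.25165897607803345 0.011468660086393356 top-ring tool [0.0003 0.    ] 666
```

Aligned to within 0.5 mm. I go down partway, gently, with the force watched.

Emit:
play_rows(
  rows=[
    {"dx": 0,"dy": 0,"dz": 0.07,"roll": 0,"fingers": 1},
    {"dx": 0,"dy": 0,"dz": 0.07,"roll": 0,"fingers": 1},
    {"dx": 0,"dy": 0,"dz": 0.07,"roll": 0,"fingers": 1},
    {"dx": 0,"dy": 0,"dz": 0.07,"roll": 0,"fingers": 1},
    {"dx": 0,"dy": 0,"dz": 0.07,"roll": 0,"fingers": 1},
    {"dx": 0,"dy": 0,"dz": 0.07,"roll": 0,"fingers": 1},
    {"dx": 0,"dy": 0,"dz": 0.07,"roll": 0,"fingers": 1},
    {"dx": 0,"dy": 0,"dz": 0.07,"roll": 0,"fingers": 1},
    {"dx": 0,"dy": 0,"dz": 0,"roll": 0,"fingers": 1},
    {"dx": 0,"dy": 0,"dz": 0,"roll": 0,"fingers": 1},
    {"dx": 0,"dy": 0,"dz": 0,"roll": 0,"fingers": 1},
  ],
)

```text
time: 11.17
tool_pos: [0.4975, -0.2617, 0.1994]
tcp_rot: [3.051, 0.747, 0.0]
wrist_force: [-0.6, 0.5, -2.1]
width: 0.458
```

Run:
```python
from h import *
go([.498,-.2614,.2572-.0747]); check(); check()
```

```text
tcp [ 0.4975 -0.2617  0.1994] yaw 27.5 zax [ 2.e-04 -1.e-04 -1.e+00] F [-0.6  0.5 -2.1] w 0.458 t 11.1667
units [ 0.014 -0.002  0.423]
ring tool [0.0217 0.0001] 0.0197 z 0.10258728927970931 world z 0.09541635497844926 737
slope [0.017 0.002]
hub world 0.5168927907943726 -0.25123465061187744 0.025864161550998688 hub-ring tool [ 0.0003 -0.0006] 1221
top world 0.5169475674629211 -0.2511669099330902 0.011253060773015022 top-ring tool [ 0.0004 -0.0006] 785
ring tool [0.0217 0.0002] 0.0197 z 0.10256046292192994 world z 0.09547610233567624 735
slope [0.014 0.   ]
hub world 0.5168958902359009 -0.25131645798683167 0.025894347578287125 hub-ring tool [ 0.0002 -0.0006] 1215
top world 0.517212986946106 -0.2513608932495117 0.011450654827058315 top-ring tool [ 0.0005 -0.0004] 780
```

Emit:
play_rows(
  rows=[
    {"dx": 0.005,"dy": -0.01,"dz": 0.06,"roll": 0,"fingers": 1},
    {"dx": 0,"dy": 0,"dz": 0.06,"roll": 0,"fingers": 1},
    {"dx": 0,"dy": 0,"dz": 0.06,"roll": 0,"fingers": 1},
    {"dx": 0,"dy": 0,"dz": 0.06,"roll": 0,"fingers": 1},
    {"dx": 0,"dy": 0,"dz": 0.06,"roll": 0,"fingers": 1},
    {"dx": 0,"dy": 0,"dz": 0.05,"roll": 0,"fingers": 1},
    {"dx": 0,"dy": 0,"dz": 0.04,"roll": 0,"fingers": 1},
    {"dx": 0,"dy": 0,"dz": 0.03,"roll": 0,"fingers": 1},
    {"dx": 0,"dy": 0,"dz": 0,"roll": 0,"fingers": 1},
    {"dx": 0,"dy": 0,"dz": 0,"roll": 0,"fingers": 1},
    {"dx": 0,"dy": 0,"dz": 0,"roll": 0,"fingers": 1},
    {"dx": 0,"dy": 0,"dz": 0,"roll": 0,"fingers": 1},
    {"dx": 0,"dy": 0,"dz": 0,"roll": 0,"fingers": 1},
  ],
)

```text
time: 12.35
tool_pos: [0.4976, -0.2613, 0.1826]
tcp_rot: [3.051, 0.747, 0.0]
wrist_force: [0.8, -1.1, -2.2]
width: 0.459
```

Run:
```python
from h import *
go([.498,-.2614,.2572-.0747]); check(); c=check(); save(c,'w7.png',(220,130,420,280),4)
P,u,v=cloud(c); d=np.hypot(P[:,0]-.517,P[:,1]+.2514)
for a,b,z in((0,.007,.108),(.0235,.0255,.075)):
    k=(d>a)&(d<b)&(abs(P[:,2]-z)<.006); print('z check',z,np.median(P[k][:,2]),k.sum())
```

```text
tcp [ 0.4976 -0.2613  0.1826] yaw 27.5 zax [ 3.e-04 -2.e-04 -1.e+00] F [ 0.8 -1.1 -2.2] w 0.459 t 12.35
units [0.009 0.008 0.004]
ring tool [0.0218 0.0002] 0.0197 z 0.10248664657408989 world z 0.07866118056972557 741
slope [ 0.018 -0.004]
hub world 0.5167614221572876 -0.2517903745174408 0.026314377784729004 hub-ring tool [-0.0003  0.0003] 1418
top world 0.516902506351471 -0.2515295743942261 0.011439057067036629 top-ring tool [-0.0001  0.0001] 899
ring tool [0.0217 0.0002] 0.0197 z 0.10246075987620457 world z 0.07866077578748723 739
slope [0.016 0.002]
hub world 0.5167965888977051 -0.25162646174430847 0.02612319216132164 hub-ring tool [-0.0001  0.0001] 1420
top world 0.5166203379631042 -0.2515193819999695 0.011004701256752014 top-ring tool [-0.0002 -0.    ] 894
z check 0.108 0.10803072330987278 395
z check 0.075 0.07491802178684072 605
```

View pics/w7.png

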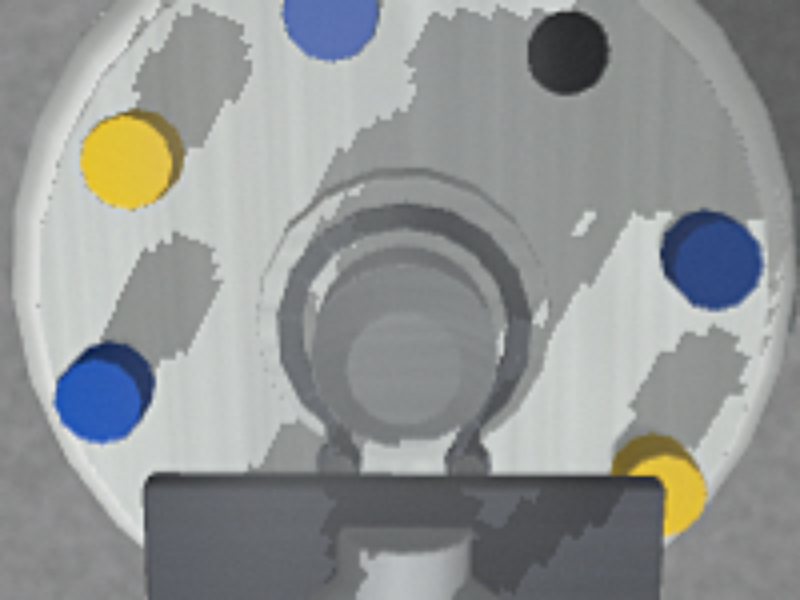

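In the crop, the ring encircles the spindle, centred at about (405,325), and lies concentric with the hub just above it. Measured ring height is 78.7 mm, and the reference heights check to 0.1 mm. Handing in.

```bash
python3 -c "
from h import *
s=bot.read_state();print(np.abs(s['joint_vel']).max(),s['wrist_force'],s['width'])
print(bot.finish_job())"
```

```text
0.001343923666729985 [ 0.00366857 -0.33008244 -2.3299758 ] 0.45638613793230937
the job is handed in; nothing more can be done
None
```

I took the pliers out of their stand, squeezed them at 45 N, and lowered the spread ring over the spindle to the groove. I then handed the job in at about 12.5 s with the pliers still held squeezed. `finish_job` gives no verdict, so success rests on the checks below.

- **Ring position:** the last wrist-camera check put the ring's centre 78.7 mm above the bench, against 78.5 mm for the groove. It was within about 0.5 mm of the spindle axis.
- **Level:** the ring's plane tilted about 0.016 rad.
- **Grip and contact:** the arm was at rest, and the wrist force showed only the pliers' weight (about 2 N), so there was no contact load on the mixer. The gripper opening read about 39 mm. The squeezed handles should measure 41 mm, so I take it they are against the stop, but the spread joint itself cannot be read.
- **Disagreement during the run:** the first sideways correction above the spindle overshot by about 2 mm. I corrected it before going down.
- **Bystanders:** the path kept clear of the rack, bottle and screwdriver, but I did not re-measure their positions at the end.

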